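# Kickstand down, sample frame held upright

### The job

Get the slab frame ready for a colleague to work on: while the frame is still leaning back on its rest, flip its folded kickstand up, over centre and all the way down to its stop on the other side. Then raise the frame until it stands upright, and finish while still holding it there, because let go it would tip back. Leave the small things standing round it where they are.

Things in the scene. Friction and masses are not known exactly. Their poses are not given: they have to be found in the camera images.
- hub_axis (a point): Middle of the hub axle, 45 mm above the table, on a dark steel base plate (124 x 185 x 12 mm plus a foot pad) that is fixed to the table, its position and yaw differing each time. Axes of the base: x along the axle (roughly away from the robot), y towards the side the kickstand swings down on (the frame leans back to -y at the start), z up. Two rubber-tipped rest posts at x = +-40, y = -60 mm, 122 mm high, carry the leaning frame.
- frame (a joint): Lean of the frame about the hub axle, rad: 0 = upright, + = top leaning towards the base's -y. At the start it rests against its posts at 0.40 (the limit). It is heavy on the leaning side and falls back there from any angle unless held, kickstand down or not; about 1 to 4 N at the top bar moves it. With the kickstand down its foot meets the foot pad at about -0.045.
- top_bar (a point): Middle of the frame's top bar: a plain round steel bar, 16 mm thick, 104 mm long, parallel to the axle, 200 mm from the axle. It can be pinched from above; below it lies a free gap of 45 mm down to the next crosspiece. The frame is two aluminium uprights 80 mm apart with a brown stoneware slab between them (0.8 to 1.1 kg in all). Axes are the frame's: x along the bar, z along the uprights.
- kick_pivot (a point): Kickstand pivot, on the outside of the far (+x) upright, 60 mm along x from the frame's middle and 80 mm from the hub axle up the frame; the pivot axis is parallel to the hub axle.
- kickstand (a joint): Kickstand angle relative to the frame, rad: 0 = folded, pointing up along the frame; grows as its foot swings over the top towards the base's +y and down; 2.41 = fully down against its stop. Its foot is weighted (about 0.09 kg): with the frame on its rest the leg passes centre (points straight up) at 0.4; short of that it falls back to folded, well past that it drops to the stop by itself (under 1 N at the foot moves it).
- foot_grip (a point): Grip point on the kickstand's foot: a round rubber bar, 16 mm thick, that projects 56 mm outward (away from the frame, +x) from the tip of the flat leg, parallel to the axle; this point is 35 mm out from the leg's middle plane, on the bar's axis, 135 mm from the pivot. Leg 14 x 8 mm. At the start it is up beside the top bar, about 240 mm above the table.
- pot: bystander: small grey pot, 56 x 56 x 51 mm, origin under its centre
- tape: bystander: roll of tape lying flat, 85 x 85 x 19 mm, origin under its centre
- glaze_tile: bystander: flat glaze test tile, 50 x 50 x 7 mm, origin under its centre

How it is judged:
On the way, in this order (a step that is already met when the one before it is completed fails the run):
1. the kickstand is flipped fully down while the frame still leans on its rest (value of joint kickstand above 2.25 rad and value of joint frame above 0.2 rad), for 0.2 s.
2. the frame is raised upright and held by the fingers, kickstand still down (value of joint frame between -0.06 and 0.06 rad and value of joint kickstand above 2.25 rad and contact force between the fingers and frame above 0.3 N), for 0.3 s.
At the end, for the whole second after the job is handed in: The kickstand is down at its stop (over 2.25 rad of 2.41), the frame stands still within 0.06 rad of upright, and the fingers press on it with over 0.3 N: nothing else keeps it from tipping back. The pot, tape roll and tile are within 30 mm of where they stood (all of step 2 and velocity of joint frame between -0.1 and 0.1 rad/s and distance of each of pot, tape, glaze_tile from where it was at the start of the episode below 0.03 m); the arm keeps its last pose, push and grip.
It fails at once if a bystander is knocked over or pushed away (distance of any of pot, tape, glaze_tile from where it was at the start of the episode above 0.03 m or angle between pot's own z axis and vertical above 0.6 rad).
It also fails if it takes over 51 s, if anything falls off the work surface, if the arm or the gripper's body presses on something with over 40 N, if the wrist force passes 120 N, or if a joint passes its speed limit or range.

### The arm

A 6-joint arm with a two-finger parallel gripper is mounted at the origin on the work surface; the furniture and walls round the work are solid. World frame = base frame: x ahead of the robot, y to its left, z up, the work surface at z = 0. Lengths are in m, angles in rad, forces in N, time in s.
With the tool pointing down it reaches from about 0.275 to 0.825 m from the base axis. Payload 5.2 kg.
Tool frame: the origin (TCP) lies midway between the tips of the shut fingers; the grasp point (between the pads) lies 19 mm behind it; z points along the fingers, y is the direction in which the jaws open and shut (so a half turn about z gives the same grasp; the last joint's range is limited). The gripper opens to 93 mm and grips with 3 to 60 N. Pads are 15 mm wide; open, the fingers measure 128 mm over their backs; the gripper's body (75 mm by 188 mm) begins 65 mm behind the grasp point.
Start: joints at [1.085, 0.259, 1.535, -0, 1.348, -0.203], TCP at [0.153, 0.528, 0.219] pointing down, gripper open.
Joint ranges: [-3.14, 3.14], [-0.91, 2.08], [0.19, 2.58], [-1.22, 4.36], [0.22, 2.71], [-3.12, 3.12]. Speed limits (rad/s): [2.57, 2.57, 3.14, 3.14, 3.14, 3.14].

### API

Orientations are given as a rotation vector (axis times angle).
In Python, from rig import arm gives the robot as it stands.
- The arm moves only by the shell command python3 -m handwheel 'ROWS' [FORCE]. ROWS is JSON, a list of rows, each an object with "grip": the opening, from -1 (shut) to 1 (fully open); "xyz": the shift along the world's x, y, z in mm, a list of three; "rotation": the turn, a rotation vector about the world's x, y, z in degrees, a list of three. In form: [{"grip": grip, "xyz": [tx, ty, tz], "rotation": [wx, wy, wz]}, ...]. A call has exactly 5 rows; each row is the pose to reach, as a shift and turn from the pose commanded when the call began; what a row does not reach only later rows make up. A row lasts 1/8 s, in which the tool goes at most 62.5 mm and 10.7 degrees, less where a joint would pass 70% of its speed; a pose out of reach is approached as far as the arm can. A call with a gripper value outside its range is refused whole. The fingers move at their own pace and stop on an object; FORCE is the grip in N (left out, the last holds). Time passes only in rows, so rows that repeat a pose let the fingers close, or fill a call up. It gives the time, the measured TCP pose, the force and the opening at its end, in the units of the state.
- arm.state(): the state, without advancing time (a new reading comes with each control period).
- arm.get_image(name): name is "scene" or "top" or "wrist"; returns a dict with "image" (420x560x3 uint8, red, green, blue), "intrinsics" (3x3 intrinsics, pixels), "R" (3x3) and "t" (3): a world point X has camera coordinates R X + t. Camera axes: x right, y down, z forward; pixel columns grow to the right and rows downward; lengths in m; the calibration is good to about 2 mm. A picture is of the moment at which its call begins. There is no depth.
- arm.sign_off(): hands the job in, once; it reports no verdict.
The state is a dict: "time_s": time; "joint_pos": joint angles; "joint_velocities": joint speeds; "tau": joint torques, N m; "position": TCP position; "orientation": TCP orientation; "wrist_force": force on the tool from outside, world axes, zero at the start; "ft_torque": the same for the moment, N m; "finger_gap": opening from 0.0 (shut) to 1.0 (fully open).
Only numpy, scipy, OpenCV 4.12 (cv2) and the standard library are available. Lean on these libraries where they do the work, as an engineer would, in place of code of your own. Each camera call takes 0.05 s, during which the arm holds its last target.

## Working session

There is one attempt and no reset: what is moved stays moved. The work goes in short steps, Python scripts to look and compute and a shell command to move; the robot and the scene stay as the last step left them, time stands still between calls to the robot, and variables do not carry over. Pictures are saved under pics/ and viewed, and the job is handed in when it is done.

```bash
ls; mkdir -p pics
python3 - <<'E'
from rig import arm
import cv2
s=arm.state();print(s)
for n in ["scene","top","wrist"]:
    d=arm.get_image(n);cv2.imwrite(f"pics/{n}0.png",d["image"][:,:,::-1]);print(n,d["intrinsics"],d["R"],d["t"])
E
```

```text
pics
{'time_s': 0.0, 'joint_pos': array([ 1.08520125e+00,  2.59324126e-01,  1.53606390e+00, -1.01782625e-05,
        1.34796638e+00, -2.02752326e-01]), 'joint_velocities': array([-0.00139636,  0.00094548,  0.00199529,  0.00122407,  0.00031287,
       -0.00031948]), 'tau': array([ 7.81978197e-04, -4.37310112e+01, -2.84000713e+01,  7.17844837e-02,
        4.10196825e-02, -1.38982050e-04]), 'position': array([0.15320161, 0.52768189, 0.21783554]), 'orientation': array([-4.42722733e-01, -3.10964920e+00,  2.60984391e-03]), 'wrist_force': array([ 0.12439222, -0.32338281,  0.73932817]), 'ft_torque': array([-0.026374  , -0.00010737,  0.01479869]), 'finger_gap': 1.0003563514721603}
scene [[532.76773356   0.         272.36712417]
 [  0.         532.76773356 205.32297524]
 [  0.           0.           1.        ]] [[ 0.73719069 -0.67567975  0.00260029]
 [-0.47092327 -0.51654619 -0.71513028]
 [ 0.48454222  0.52596285 -0.69898635]] [-0.29448154  0.35510621  1.07837092]
top [[470.1324205    0.         273.83581729]
 [  0.         470.1324205  219.090409  ]
 [  0.           0.           1.        ]] [[ 0.01728057 -0.99963503  0.0207653 ]
 [-0.98500111 -0.02058632 -0.17131554]
 [ 0.1716805  -0.01749342 -0.98499735]] [0.03404474 0.45949513 1.13989845]
wrist [[302.64274027   0.         287.1533872 ]
 [  0.         302.64274027 213.46317957]
 [  0.           0.           1.        ]] [[ 0.27921903  0.96022478 -0.00226014]
 [ 0.92048358 -0.26699123  0.28535183]
 [ 0.27339846 -0.08175608 -0.95842017]] [-0.54907885 -0.0341304   0.39230586]
```

View pics/scene0.png

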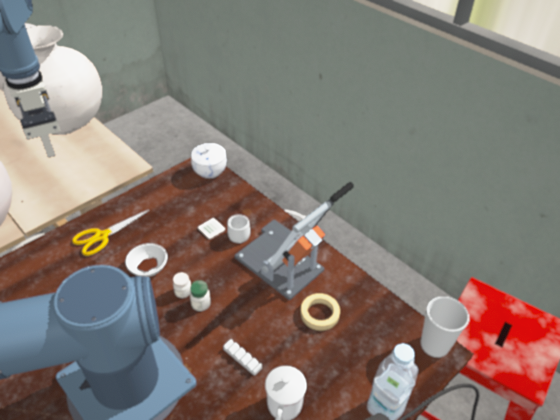

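View pics/top0.png

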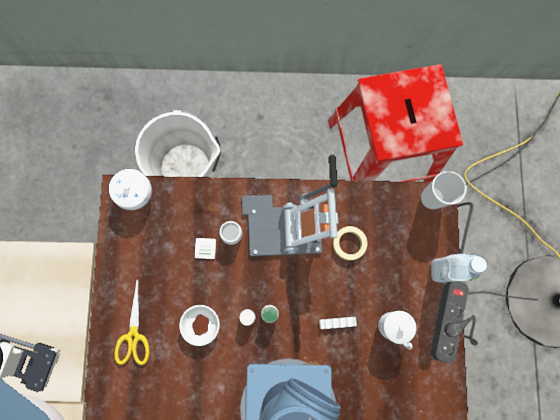

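View pics/wrist0.png

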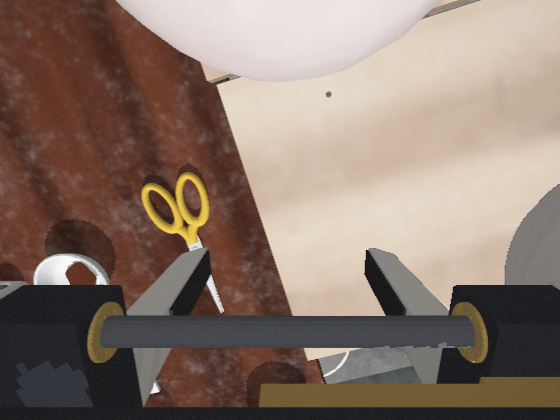

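Run:
```python
import cv2
a=cv2.imread("pics/top0.png")[140:275,190:390];cv2.imwrite("pics/tc0.png",cv2.resize(a,None,fx=4,fy=4,interpolation=cv2.INTER_CUBIC))
a=cv2.imread("pics/scene0.png")[170:320,180:380];cv2.imwrite("pics/sc0.png",cv2.resize(a,None,fx=4,fy=4,interpolation=cv2.INTER_CUBIC))
```

```text
(no output)
```

View pics/tc0.png

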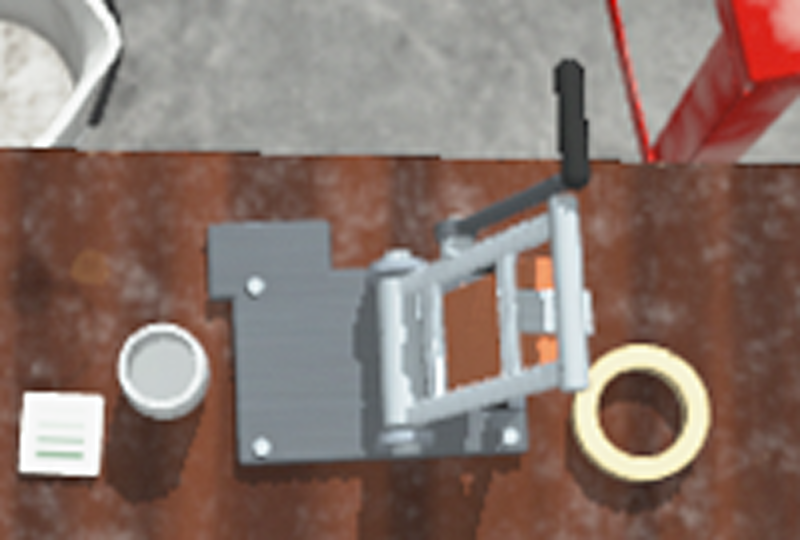

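View pics/sc0.png

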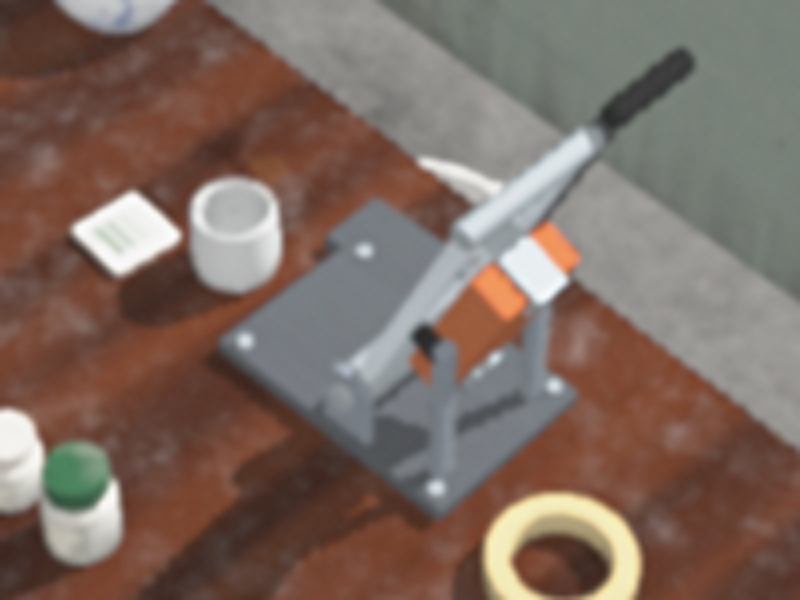

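```bash
cat > h.py <<'E'
import numpy as np, cv2
from rig import arm
from scipy.optimize import least_squares
def cams(n,save=None):
    d=arm.get_image(n)
    if save: cv2.imwrite(save,d["image"][:,:,::-1])
    return d
def proj(d,X):
    c=(d["R"]@np.asarray(X).T).T+d["t"]; p=(d["intrinsics"]@c.T).T; return p[:,:2]/p[:,2:]
def base2w(P,q):
    x,y,a=q[:3]; c,s=np.cos(a),np.sin(a); P=np.asarray(P,float)
    return np.c_[x+c*P[:,0]-s*P[:,1], y+s*P[:,0]+c*P[:,1],P[:,2]]
def fr(x,r,lean,off=0): # frame pt: x, r up the frame
    return [x,-r*np.sin(lean)+off*np.cos(lean),.045+r*np.cos(lean)+off*np.sin(lean)]
def foot(k,lean,x):
    a=lean-k
    p=fr(x,.08,lean); return [x,p[1]-.135*np.sin(a),p[2]+.135*np.cos(a)]
E
python3 - <<'E'
from h import *
t=arm.get_image("top");s=arm.get_image("scene")
pt=np.array([[565,200],[574,386],[568,64]])/4+[190,140]
ps=np.array([[466,232],[600,138],[685,62]])/4+[180,170]
def m(q):
    P=base2w([fr(.052,.2,.4),fr(-.052,.2,.4),foot(0,.4,q[3]+.056)],q)
    return P
f=lambda q:np.r_[(proj(t,m(q))-pt).ravel(),(proj(s,m(q))-ps).ravel()]
r=least_squares(f,[.5,0,0,.06]);q=r.x;print(q,np.round(r.fun,1))
print("topbar",base2w([fr(0,.2,.4)],q),"foot",base2w([foot(0,.4,q[3]+.035)],q))
G=base2w([[0,0,.045],[.062,0,.012],[-.062,0,.012],[-.04,-.06,.122],[.04,-.06,.122]],q)
print((proj(t,G)-[190,140])*4,(proj(s,G)-[180,170])*4)
for nm,px,z in [("tape",(642,412),.019),("pot",(163,368),.051),("tile",(60,435),.007),("plateNL",(238,463),.012),("plateNR",(527,452),.012),("tableedge",(400,155),0)]:
    p=np.array(px)/4+[190,140]
    ray=t["R"].T@np.linalg.solve(t["intrinsics"],[*p,1]);c=-t["R"].T@t["t"];print(nm,c+ray*(z-c[2])/ray[2])
E
```

```text
[ 0.42890685 -0.00511959  0.20741528  0.05978341] [ -2.   -2.3   6.1  -1.2  -5.4   0.9  32.6 -25.4 -28.1  27.5  -3.9  -3.2]
topbar [[ 0.44494553 -0.08133393  0.2292122 ]] foot [[ 0.5389003  -0.06753114  0.24302811]]
[[411.7492984  363.67264035]
 [389.81791727 277.64469534]
 [427.72458151 466.43496146]
 [534.72903744 392.25317688]
 [506.58509296 259.32294354]] [[412.49818645 351.64658219]
 [469.08700659 323.35294138]
 [350.71322863 454.9383911 ]
 [463.92171161 355.72820893]
 [543.19719932 266.5676768 ]]
tape [ 0.40477491 -0.15322165  0.019     ]
pot [0.42218831 0.14872137 0.051     ]
tile [0.38421225 0.2159053  0.007     ]
plateNL [0.36810251 0.1022645  0.012     ]
plateNR [ 0.37862802 -0.08093152  0.012     ]
tableedge [0.57435068 0.00138873 0.        ]
```

Run:
```python
from h import *
t=arm.get_image("top");s=arm.get_image("scene")
pt=np.array([[565,200],[574,386],[568,64]])/4+[190,140]
ps=np.array([[600,138],[466,232],[685,62]])/4+[180,170]
def m(q):
    return base2w([fr(.052,.2,.4),fr(-.052,.2,.4),foot(0,.4,q[3]+.056)],q)
f=lambda q:np.r_[(proj(t,m(q))-pt).ravel(),(proj(s,m(q))-ps).ravel()]
r=least_squares(f,[.5,0,0,.06]);q=r.x;print(q,np.round(r.fun,1))
np.save("q.npy",q)
print("topbar",base2w([fr(0,.2,.4)],q),"foot",base2w([foot(0,.4,q[3]+.035)],q))
G=base2w([[0,0,.045],[.062,0,.012],[-.062,0,.012],[-.04,-.06,.122],[.04,-.06,.122],foot(0,.4,q[3])],q)
print((proj(t,G)-[190,140])*4,(proj(s,G)-[180,170])*4)
```

```text
[0.43795864 0.00135293 0.05515668 0.06192576] [-0.6 -1.5  0.1  0.5  0.5  0.7 -0.4 -0.9 -0.4  1.5  0.7 -0.5]
topbar [[ 0.44225227 -0.0764123   0.2292122 ]] foot [[ 0.53935265 -0.07690129  0.24302811]]
[[401.51366694 349.07878736]
 [394.4678072  262.09697278]
 [402.91667894 453.64658267]
 [515.25570743 393.22240436]
 [507.87055215 258.01385839]
 [576.20850136 169.19614834]] [[416.12189897 337.47986385]
 [484.26708166 317.42931985]
 [342.50064595 431.71071814]
 [448.29646798 344.61070473]
 [545.15673902 266.59150452]
 [621.1419672  111.5583528 ]]
```

Run:
```python
from h import *
from scipy.spatial.transform import Rotation as Ro
q=np.load("q.npy");s=arm.state()
R=Ro.from_rotvec(s["orientation"]).as_matrix();print(R.round(3))
y=R[:,1];b=np.array([-np.sin(q[2]),np.cos(q[2])])
for sg in (1,-1):
    print("turn deg",np.degrees(np.arctan2(y[0]*sg*b[1]-y[1]*sg*b[0],sg*y[:2]@b)))
P=base2w([[.100,-.0837-.045,.33],[.100,-.0837-.045,.215],[.1,.06,.205]],q);print(P,(P-s["position"])*1000)
```

```text
[[-0.96   0.279 -0.   ]
 [ 0.279  0.96  -0.   ]
 [ 0.    -0.    -1.   ]]
turn deg 19.363649370442353
turn deg -160.63635062955765
[[ 0.54490163 -0.12163848  0.33      ]
 [ 0.54490163 -0.12163848  0.215     ]
 [ 0.53449884  0.06677456  0.205     ]] [[ 391.49543271 -649.70012653  111.55355719]
 [ 391.49543271 -649.70012653   -3.44644281]
 [ 381.09264378 -461.28709093  -13.44644281]]
```

```bash
python3 -m handwheel '[{"grip":-1,"xyz":[0,0,60],"rotation":[0,0,0]},{"grip":-1,"xyz":[20,-30,112],"rotation":[0,0,5]},{"grip":-1,"xyz":[50,-80,112],"rotation":[0,0,10]},{"grip":-1,"xyz":[80,-132,112],"rotation":[0,0,15]},{"grip":-1,"xyz":[110,-184,112],"rotation":[0,0,19.4]}]' 10
```

```text
time_s: 0.98
position: [0.264, 0.3426, 0.3309]
orientation: [-0.093, 3.139, 0.001]
wrist_force: [1.4, 0.2, 0.4]
finger_gap: 0.509
```

```bash
python3 -m handwheel '[{"grip":-1,"xyz":[30,-50,0],"rotation":[0,0,0]},{"grip":-1,"xyz":[60,-100,0],"rotation":[0,0,0]},{"grip":-1,"xyz":[90,-150,0],"rotation":[0,0,0]},{"grip":-1,"xyz":[120,-200,0],"rotation":[0,0,0]},{"grip":-1,"xyz":[150,-250,0],"rotation":[0,0,0]}]'
```

```text
time_s: 1.6
position: [0.4141, 0.0924, 0.3309]
orientation: [-0.087, 3.139, 0.0]
wrist_force: [1.0, 0.1, 0.4]
finger_gap: 0.013
```

```bash
python3 -m handwheel '[{"grip":-1,"xyz":[30,-50,0],"rotation":[0,0,0]},{"grip":-1,"xyz":[60,-100,0],"rotation":[0,0,0]},{"grip":-1,"xyz":[90,-150,0],"rotation":[0,0,0]},{"grip":-1,"xyz":[115,-200,0],"rotation":[0,0,0]},{"grip":-1,"xyz":[131,-216,0],"rotation":[0,0,0]}]'
python3 - <<'E'
from h import *
from scipy.spatial.transform import Rotation as Ro
s=arm.state();print(Ro.from_rotvec(s["orientation"]).as_matrix().round(3))
cams("top","pics/top1.png");cams("scene","pics/scene1.png")
E
```

```text
time_s: 2.22
position: [0.5452, -0.125, 0.3299]
orientation: [0.082, -3.14, 0.0]
wrist_force: [-0.2, 0.1, 0.3]
finger_gap: 0.004
[[-0.999 -0.053 -0.001]
 [-0.053  0.999 -0.   ]
 [ 0.001 -0.    -1.   ]]
```

Run:
```python
import cv2,numpy as np
a=cv2.imread("pics/top1.png")[120:270,190:390];b=cv2.imread("pics/scene1.png")[100:250,240:440]
cv2.imwrite("pics/c1.png",cv2.resize(np.hstack([a,b]),None,fx=2,fy=2,interpolation=cv2.INTER_CUBIC))
```

```text
(no output)
```

View pics/c1.png

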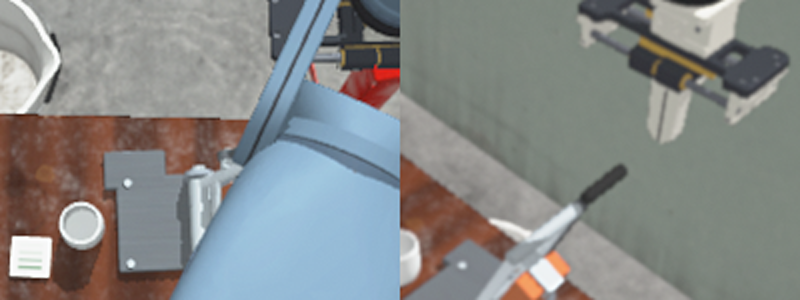

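The top view is blocked by the arm. The scene view shows the shut fingers (crop 655,140) above and on the −y side of the foot bar (crop 610,185). Next I descend and push.

```bash
python3 -m handwheel '[{"grip":-1,"xyz":[0,0,-40],"rotation":[0,0,0]},{"grip":-1,"xyz":[0,0,-80],"rotation":[0,0,0]},{"grip":-1,"xyz":[0,0,-112],"rotation":[0,0,0]},{"grip":-1,"xyz":[0,0,-112],"rotation":[0,0,0]},{"grip":-1,"xyz":[0,10,-112],"rotation":[0,0,0]}]'
python3 - <<'E'
from h import *
a=cams("scene")["image"][100:250,240:440,::-1];cv2.imwrite("pics/c2.png",cv2.resize(a,None,fx=3,fy=3))
E
```

```text
time_s: 2.95
position: [0.5449, -0.1116, 0.2203]
orientation: [-0.087, 3.138, -0.001]
wrist_force: [0.3, 0.4, 0.4]
finger_gap: 0.009
```

View pics/c2.png

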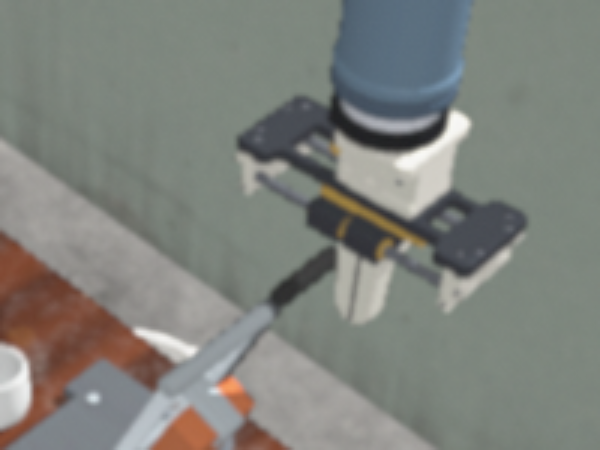

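The finger stands right beside the foot bar (crop 320,270) on its −y side. Pushing towards +y.

```bash
python3 -m handwheel '[{"grip":-1,"xyz":[-1,18,0],"rotation":[0,0,0]},{"grip":-1,"xyz":[-2,36,0],"rotation":[0,0,0]},{"grip":-1,"xyz":[-3,54,0],"rotation":[0,0,0]},{"grip":-1,"xyz":[-4,72,0],"rotation":[0,0,0]},{"grip":-1,"xyz":[-5,90,0],"rotation":[0,0,0]}]'
python3 - <<'E'
from h import *
a=cams("scene")["image"][100:250,240:440,::-1];cv2.imwrite("pics/c3.png",cv2.resize(a,None,fx=3,fy=3))
E
```

```text
time_s: 3.62
position: [0.5393, -0.0203, 0.2186]
orientation: [0.088, -3.14, -0.0]
wrist_force: [0.3, 0.3, -0.1]
finger_gap: 0.007
```

View pics/c3.png

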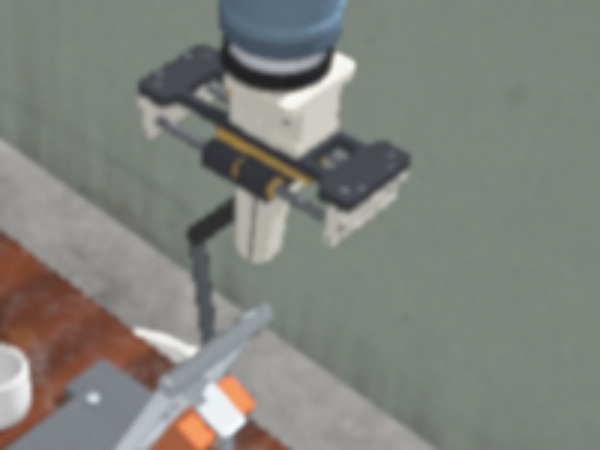

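The leg is upright and just past centre (foot at crop 210,220), with the finger behind it. I continue the push.

```bash
python3 -m handwheel '[{"grip":-1,"xyz":[-1,16,0],"rotation":[0,0,0]},{"grip":-1,"xyz":[-2,32,-4],"rotation":[0,0,0]},{"grip":-1,"xyz":[-3,48,-8],"rotation":[0,0,0]},{"grip":-1,"xyz":[-4,64,-14],"rotation":[0,0,0]},{"grip":-1,"xyz":[-5,80,-22],"rotation":[0,0,0]}]'
python3 - <<'E'
from h import *
a=cams("scene")["image"][100:300,200:440,::-1];cv2.imwrite("pics/c4.png",cv2.resize(a,None,fx=3,fy=3))
E
```

```text
time_s: 4.3
position: [0.5344, 0.0592, 0.1961]
orientation: [0.088, -3.14, 0.0]
wrist_force: [0.6, -0.2, -0.3]
finger_gap: 0.005
```

View pics/c4.png

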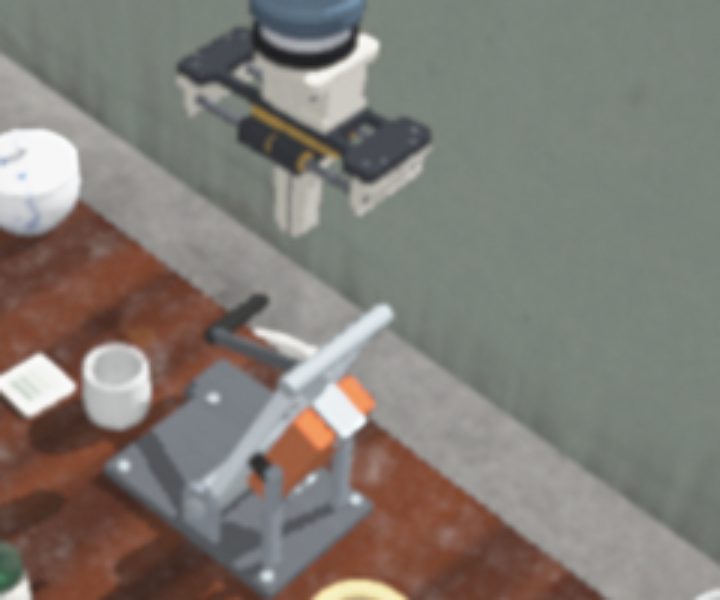

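The leg has left the finger and is falling (foot at crop 240,315). I raise the tool and let it drop.

```bash
python3 -m handwheel '[{"grip":-1,"xyz":[0,0,40],"rotation":[0,0,0]},{"grip":-1,"xyz":[0,0,80],"rotation":[0,0,0]},{"grip":-1,"xyz":[0,0,134],"rotation":[0,0,0]},{"grip":-1,"xyz":[0,0,134],"rotation":[0,0,0]},{"grip":-1,"xyz":[0,0,134],"rotation":[0,0,0]}]'
python3 - <<'E'
from h import *
d=cams("scene");a=d["image"][150:300,200:400,::-1];cv2.imwrite("pics/c5.png",cv2.resize(a,None,fx=4,fy=4))
q=np.load("q.npy")
for k in (2.0,2.25,2.41):
  print(k,(proj(d,base2w([foot(k,.4,q[3]),foot(k,.4,q[3]+.056)],q))-[200,150])*4)
print((proj(d,base2w([fr(-.052,.2,.4),fr(.052,.2,.4)],q))-[200,150])*4)
E
```

```text
time_s: 4.97
position: [0.5342, 0.0583, 0.33]
orientation: [0.088, -3.14, -0.0]
wrist_force: [-0.1, -0.4, -0.2]
finger_gap: 0.006
2.0 [[284.196223   195.59409249]
 [347.33303954 151.17847839]]
2.25 [[290.13116693 238.64306493]
 [352.1699918  193.9908202 ]]
2.41 [[298.76371558 267.70349068]
 [360.1458932  222.77591881]]
[[384.32438845 317.93658871]
 [518.22285741 214.55287557]]
```

View pics/c5.png

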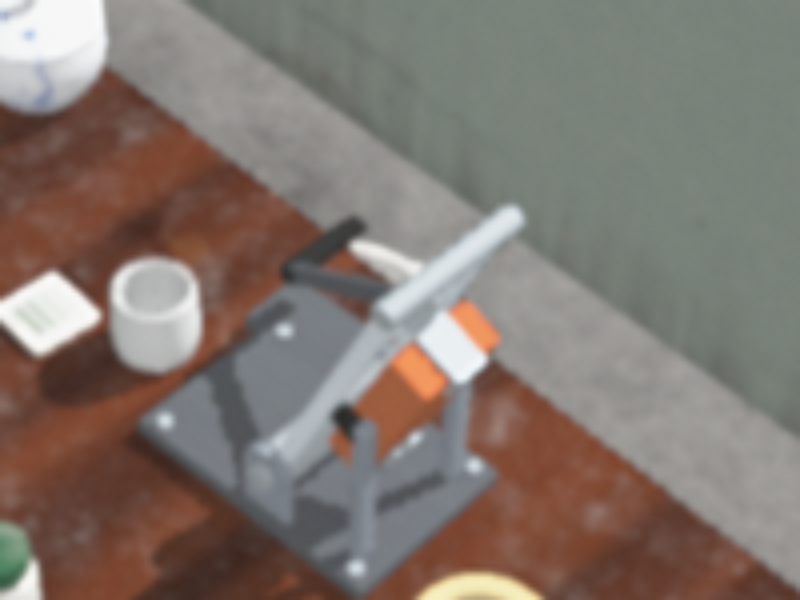

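The kickstand is at its stop: the foot at (290,268)–(360,222) matches the prediction for 2.41. The frame is still on its rest, with the bar ends at (385,315) and (515,215). Next I go over the top bar.

```bash
python3 -m handwheel '[{"grip":0.2,"xyz":[-25,-35,0],"rotation":[0,0,0]},{"grip":0.2,"xyz":[-50,-72,0],"rotation":[0,0,0]},{"grip":0.2,"xyz":[-75,-110,0],"rotation":[0,0,0]},{"grip":0.2,"xyz":[-92,-135,0],"rotation":[0,0,0]},{"grip":0.2,"xyz":[-92,-135,0],"rotation":[0,0,0]}]' 10
python3 - <<'E'
from h import *
d=cams("wrist","pics/w6.png");q=np.load("q.npy");print(proj(d,base2w([fr(-.052,.2,.4),fr(.052,.2,.4)],q)))
d=cams("scene");a=d["image"][100:300,200:440,::-1];cv2.imwrite("pics/c6.png",cv2.resize(a,None,fx=3,fy=3))
E
```

```text
time_s: 5.65
position: [0.4411, -0.0778, 0.3292]
orientation: [0.082, -3.138, -0.002]
wrist_force: [-0.5, 0.3, 1.1]
finger_gap: 0.497
[[288.6000807  157.40561266]
 [288.76576757 265.99636634]]
```

View pics/w6.png

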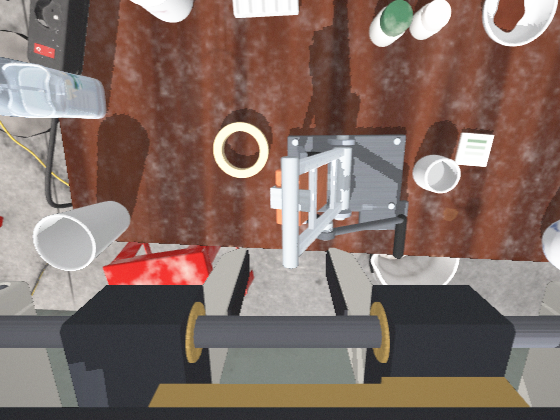

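View pics/c6.png

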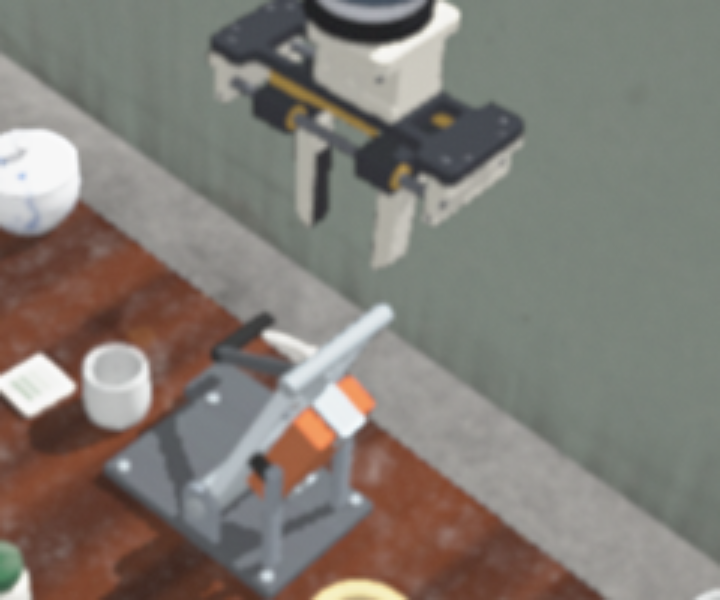

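The wrist view shows the bar at column 290, rows 160–265, as predicted and midway between the fingers. I go down.

```bash
python3 -m handwheel '[{"grip":0.2,"xyz":[0,0,-40],"rotation":[0,0,0]},{"grip":0.2,"xyz":[0,0,-75],"rotation":[0,0,0]},{"grip":0.2,"xyz":[0,0,-105],"rotation":[0,0,0]},{"grip":0.2,"xyz":[0,0,-119],"rotation":[0,0,0]},{"grip":0.2,"xyz":[0,0,-119],"rotation":[0,0,0]}]'
python3 - <<'E'
from h import *
d=cams("scene");a=d["image"][100:300,200:440,::-1];cv2.imwrite("pics/c7.png",cv2.resize(a,None,fx=3,fy=3))
E
```

```text
time_s: 6.38
position: [0.4423, -0.076, 0.2109]
orientation: [0.089, -3.138, -0.002]
wrist_force: [0.5, -1.1, 0.2]
finger_gap: 0.6
```

View pics/c7.png

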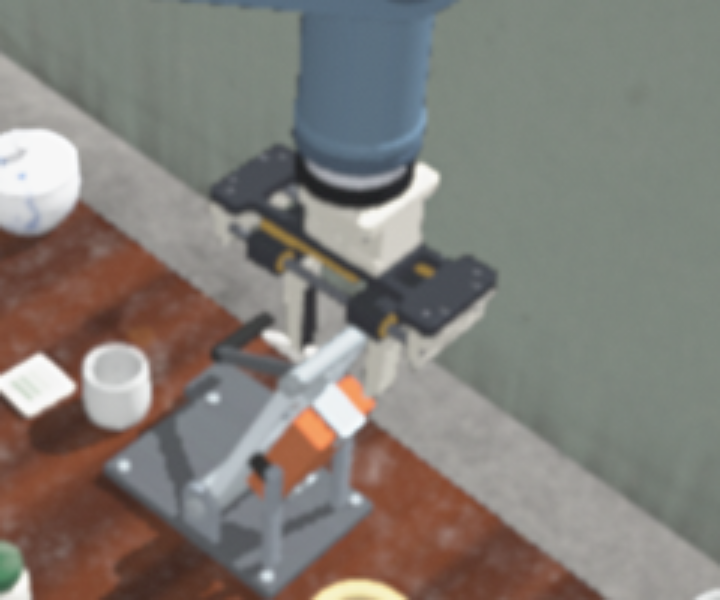

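The fingers straddle the bar without touching it. I close on it.

```bash
python3 -m handwheel '[{"grip":-1,"xyz":[0,0,0],"rotation":[0,0,0]},{"grip":-1,"xyz":[0,0,0],"rotation":[0,0,0]},{"grip":-1,"xyz":[0,0,0],"rotation":[0,0,0]},{"grip":-1,"xyz":[0,0,0],"rotation":[0,0,0]},{"grip":-1,"xyz":[0,0,0],"rotation":[0,0,0]}]' 10
python3 - <<'E'
from h import *
q=np.load("q.npy")
P0=base2w([fr(0,.2,.4)],q)
for L in np.arange(.4,-.03,-.04): print(round(L,2),((base2w([fr(0,.2,L)],q)-P0)*1000).round(1))
E
```

```text
time_s: 7.05
position: [0.4424, -0.0751, 0.2118]
orientation: [-0.087, 3.14, 0.006]
wrist_force: [0.3, 7.2, 3.0]
finger_gap: 0.164
0.4 [[0. 0. 0.]]
0.36 [[-0.4  7.4  3. ]]
0.32 [[-0.8 14.9  5.6]]
0.28 [[-1.2 22.6  8. ]]
0.24 [[-1.7 30.3 10.1]]
0.2 [[-2.1 38.1 11.8]]
0.16 [[-2.5 46.  13.2]]
0.12 [[-3.  53.9 14.3]]
0.08 [[-3.4 61.8 15.1]]
0.04 [[-3.9 69.8 15.6]]
0.0 [[-4.3 77.8 15.8]]
```

The gap of 0.164 (about 15 mm) means it holds the 16 mm bar. I raise the frame along its arc.

```bash
python3 -m handwheel '[{"grip":-1,"xyz":[-0.4,7.4,3],"rotation":[0,0,0]},{"grip":-1,"xyz":[-0.8,14.9,5.6],"rotation":[0,0,0]},{"grip":-1,"xyz":[-1.2,22.6,8],"rotation":[0,0,0]},{"grip":-1,"xyz":[-1.7,30.3,10.1],"rotation":[0,0,0]},{"grip":-1,"xyz":[-2.1,38.1,11.8],"rotation":[0,0,0]}]'
```

```text
time_s: 7.68
position: [0.4403, -0.0386, 0.2241]
orientation: [-0.088, 3.14, -0.002]
wrist_force: [-1.0, -3.1, 2.4]
finger_gap: 0.167
```

```bash
python3 -m handwheel '[{"grip":-1,"xyz":[-0.4,7.9,1.4],"rotation":[0,0,0]},{"grip":-1,"xyz":[-0.9,15.8,2.5],"rotation":[0,0,0]},{"grip":-1,"xyz":[-1.3,23.7,3.3],"rotation":[0,0,0]},{"grip":-1,"xyz":[-1.8,31.7,3.8],"rotation":[0,0,0]},{"grip":-1,"xyz":[-2.2,39,4],"rotation":[0,0,0]}]';  python3 - <<'E'
from h import *
d=cams("scene");a=d["image"][100:300,200:440,::-1];cv2.imwrite("pics/c8.png",cv2.resize(a,None,fx=3,fy=3))
q=np.load("q.npy");o=lambda P:((proj(d,base2w(P,q))-[200,100])*3).round(0)
for L in(-.04,0,.06):print(L,o([fr(-.052,.2,L),fr(.052,.2,L),foot(2.41,L,q[3]),foot(2.41,L,q[3]+.056)]))
s=arm.state();print(s["position"],s["finger_gap"],s["wrist_force"])
print(base2w([fr(0,.2,0)],q))
E
```

```text
time_s: 8.3
position: [0.4381, 0.001, 0.2272]
orientation: [0.088, -3.14, -0.001]
wrist_force: [-1.7, -1.6, 1.3]
finger_gap: 0.17
-0.04 [[197. 309.]
 [299. 237.]
 [225. 385.]
 [270. 351.]]
0 [[205. 314.]
 [307. 242.]
 [225. 382.]
 [270. 348.]]
0.06 [[218. 323.]
 [319. 250.]
 [224. 377.]
 [269. 343.]]
[0.43803863 0.00176275 0.2272796 ] 0.16710808947146413 [-1.04744206  0.3460351  -0.41027007]
[[0.43795864 0.00135293 0.245     ]]
```

View pics/c8.png

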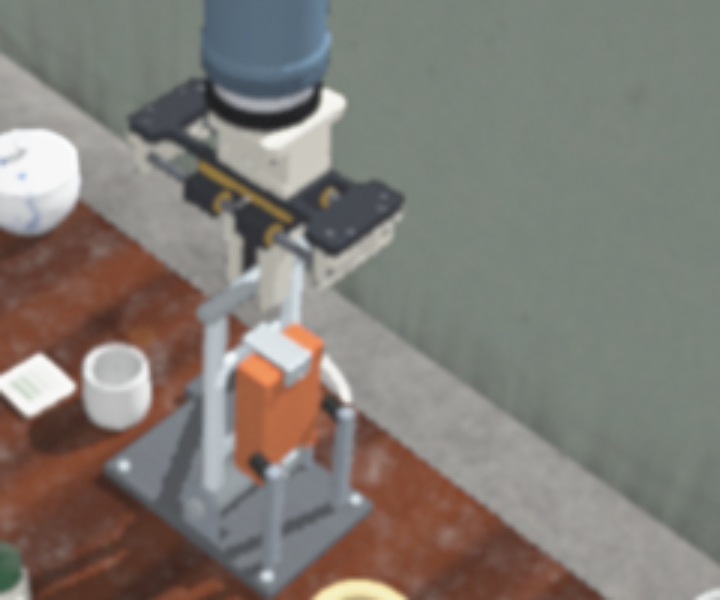

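The near end of the bar at crop (205,313) matches a lean of 0 and the uprights stand vertical. I let it settle, then check the foot from other views.

```bash
python3 -m handwheel '[{"grip":-1,"xyz":[0,0,0],"rotation":[0,0,0]},{"grip":-1,"xyz":[0,0,0],"rotation":[0,0,0]},{"grip":-1,"xyz":[0,0,0],"rotation":[0,0,0]},{"grip":-1,"xyz":[0,0,0],"rotation":[0,0,0]},{"grip":-1,"xyz":[0,0,0],"rotation":[0,0,0]}]';  python3 - <<'E'
from h import *
q=np.load("q.npy")
d=cams("top");w=cams("wrist");im=[]
for c,(r0,c0) in((d,(130,200)),(w,(60,200))):
    im.append(c["image"][r0:r0+200,c0:c0+260,::-1] if c is w else c["image"][r0:r0+200,c0:c0+140,::-1])
    for k in (2.0,2.41): print(k,(proj(c,base2w([foot(k,0,q[3]),foot(k,0,q[3]+.056)],q))-[c0,r0])*2)
cv2.imwrite("pics/c9.png",cv2.resize(np.hstack(im),None,fx=2,fy=2))
E
```

```text
time_s: 8.98
position: [0.4381, 0.0002, 0.2273]
orientation: [0.087, -3.14, -0.0]
wrist_force: [0.0, -1.7, -0.8]
finger_gap: 0.167
2.0 [[ 79.83456577 145.16086124]
 [ 78.67855866 100.8931538 ]]
2.41 [[107.14628816 151.4723233 ]
 [105.81712029 108.78429715]]
2.0 [[387.97122638 379.71411265]
 [378.66269993 464.91570225]]
2.41 [[314.96813087 352.45741328]
 [309.46725124 429.90263051]]
```

View pics/c9.png

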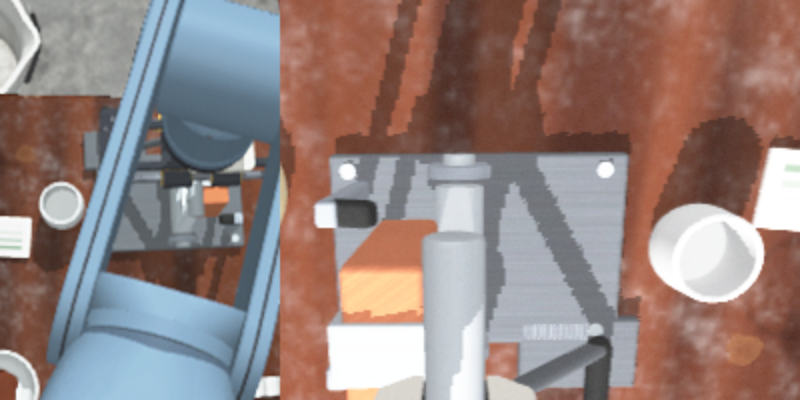

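The wrist view shows the foot's inner end at panel (317,345), against (315,352) predicted for 2.41. The bar is gripped at its middle, and the pot and tile look unmoved. Handing in.

```bash
python3 -c "
from rig import arm
print(arm.state()['joint_velocities'].round(3),arm.state()['time_s']);print(arm.sign_off())"
```

```text
[ 0.003  0.001 -0.001  0.    -0.001 -0.   ] 9.075
the job is handed in; nothing more can be done
None
```

I flipped the kickstand over centre with the shut fingers, and it dropped to its stop while the frame still leaned on its rest. I then pinched the top bar with a 10 N grip, raised the frame along its arc to upright, and handed in at 9.1 s, still holding it.

Last checks:
- **Frame:** the near end of the bar was within about 1 px of where it should be at a lean of 0. The tool was about 1 mm from the upright position, which is roughly 0.006 rad, and the arm was at rest.
- **Kickstand:** the foot was within about 4 px of where it should be at the 2.41 stop, in the wrist view. In the last scene view it was hidden behind the upright.
- **Grip:** the finger gap of 0.167 is about 15.5 mm, so the fingers were closed on the 16 mm bar.
- **Bystanders:** the pot and tile looked unmoved, judged by eye. The tape roll was mostly out of view in the last pictures. The tool stayed well above it throughout, but I did not re-measure where any of the three stood.

No check failed or disagreed.

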